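Unlock the tube holder and show a vial's base to the code reader

TASK

Identify the capped vial for the bench log: turn the black locking knob of the three-well tube holder anticlockwise to its stop and draw the retainer back all the way, so that its clear lip uncovers the tubes. Lift out the one capped vial, leaving the two open tubes in their wells, and hold it in the air before the tilted window of the code reader with its bottom facing the glass: over the middle of the window, square to the glass and about 40 mm off it, touching the reader with nothing. Finish while still holding the vial steady there; leave the black foam plug and the marker where they are.

Things in the scene. Friction and masses are not known exactly. Their poses are not given: they have to be found in the camera images.
- tube_holder: aluminium tube holder fixed to the bench; origin under it at bench height. Base plate x = -92 to +72, y = -62 to +62, top z = 10 mm. Well block at its far end, x = 30 to 70, top z = 34 mm, with three round wells 14.8 mm wide, 24 mm deep, at x = +50, y = -40, 0, +40 mm. The retainer slides along x. The holder is turned up to 15 degrees
- lock_knob (a joint): angle of the locking knob, rad, anticlockwise seen from above: 0 = locked (its grip bar lies across the slide, along the holder's y), 1.45 = stop (bar nearly along the slide); free from about 0.8. Stiff, about 0.08 N m
- knob_grip (a point): top of the black knob's grip bar, on the knob's axis, 46.5 mm above the bench, at holder x = -30 mm when closed; rides on the retainer. The bar is 34 mm long (this point's y), 12 mm thick (its x), 24 mm high, on a round skirt 31 mm wide whose top is 23 mm above the bench. The retainer's upright (an open frame 63 mm high, 116 mm wide) begins 38 mm from the knob's axis, on the +x side
- retainer (a joint): how far the retainer is drawn back, m, along the holder's -x (towards the robot): 0 = closed over the tubes, 0.046 = fully back at its stop. Blocked by the knob's cam, with 2 to 3 mm of play, until the knob is free; then slides with about 2 N and stays where it is left. The knob rides on it and serves as its handle
- retainer_edge (a point): middle of the far edge of the retainer's clear lip, on its top: holder x = +60 mm when closed, +14 mm when fully back. The lip is 116 mm wide, 4 mm thick, top 67 mm above the bench, 3 to 6 mm above the tube tops; its near end, 52 mm behind this edge, stands on the upright, with a strip and screws up to 71 mm
- capped_vial: the only tube with a screw cap: 2 ml cryovial, 47 mm tall, body 12.4 mm wide, cap 14.4 mm wide from 33 mm to 47 mm above its base; origin at the centre of its base, z up through the cap. Stands in any of the three wells (base 10 mm above the bench, cap 43 to 57 mm above it). 11 to 19 g
- open_tube_1: open plain tube without a cap, 13.2 mm wide, 50 mm tall, origin at the centre of its base; in one of the other two wells; stays there
- open_tube_2: the second open tube, same size, in the remaining well; stays there
- reader_window (a point): centre of the code reader's round glass window (47 mm wide), 72 mm above the bench; z points straight out of the glass, leaning 30 degrees from vertical to the robot's side; x, y lie in the glass. Grey head 68 x 72 mm across, 44 mm deep behind the glass, its highest edge 89 mm above the bench. The vial's base belongs at z = +40 mm on this axis, the vial's z along this z
- foam_plug: black foam plug, 41 mm wide, 21 mm high, standing loose behind the work; origin at the centre of its underside; a bystander
- marker: marker pen, 131 mm long, lying loose, origin at the centre of its underside; a bystander
- code_reader: the code reader as a whole (foot 96 x 96 mm, cheeks, tilted head), fixed to the bench; origin under its foot at bench height; the window faces up and to its -x side. Not to be touched

How it is judged:
On the way, in this order (a step that is already met when the one before it is completed fails the run):
1. the locking knob is turned free while the retainer is still closed (value of joint lock_knob above 1.1 rad and value of joint retainer below 0.01 m), for 0.1 s.
2. the retainer is drawn back and uncovers the tubes (value of joint retainer above 0.038 m), for 0.2 s.
3. the capped vial is gripped and lifted clear of its well (z of capped_vial in the frame of tube_holder above 0.045 m and contact force between the fingers and capped_vial above 0.5 N), for 0.2 s.
At the end, for the whole second after the job is handed in: the fingers hold the capped vial still in the air, its base within 10 mm of the window's axis each way and 28 to 52 mm off the glass, its axis within 9 degrees of the window's, cap away; retainer over 38 mm back; both open tubes in their wells (moved under 12 mm) (x of capped_vial in the frame of reader_window between -0.01 and 0.01 m and y of capped_vial in the frame of reader_window between -0.01 and 0.01 m and z of capped_vial in the frame of reader_window between 0.028 and 0.052 m and angle between the z axis of capped_vial and the z axis of reader_window, either way round below 0.16 rad and angle between capped_vial's own z axis and vertical below 0.9 rad and linear speed of capped_vial below 0.02 m/s and contact force between the fingers and capped_vial above 0.5 N and value of joint retainer above 0.038 m and distance between each of open_tube_1, open_tube_2 and tube_holder below 0.075 m and distance of each of open_tube_1, open_tube_2 from where it was at the start of the episode below 0.012 m); the arm keeps its last pose, push and grip.
It fails at once if the vial or the robot touches the code reader (contact force between any of capped_vial, the arm, the fingers and code_reader above 0.5 N).
It fails at once if an open tube is pulled out of its well (distance of any of open_tube_1, open_tube_2 from where it was at the start of the episode above 0.02 m).
It fails at once if the black foam plug or the marker is knocked away (distance of any of foam_plug, marker from where it was at the start of the episode above 0.03 m).
It also fails if it takes over 61 s, if anything falls off the work surface, if the arm or the gripper's body presses on something with over 40 N, if the wrist force passes 120 N, or if a joint passes its speed limit or range.

ROBOT

A 6-joint arm with a two-finger parallel gripper is mounted at the origin on a cart in front of the work surface, level with it; the furniture and walls round the work are solid. World frame = base frame: x ahead of the robot, y to its left, z up, the work surface at z = 0. Lengths are in m, angles in rad, forces in N, time in s.
With the tool pointing down it reaches from about 0.3 to 0.95 m from the base axis. Payload 3.1 kg.
Tool frame: the origin (TCP) lies between the finger pads; the fingertips stand 17 mm ahead of it and the grasp point (between the pads) lies 2 mm behind it; x points along the fingers, y is the direction in which the jaws open and shut, and the axes are right-handed (so a half turn about x gives the same grasp; the last joint's range is limited). The gripper opens to 85 mm and grips with 20 to 120 N. Pads are 22 mm wide; open, the fingers measure 114 mm over their backs; the gripper's body (76 mm by 85 mm) begins 54 mm behind the grasp point. The pads swing forward as they close: fully open they stand 13 mm farther back than shut.
Start: joints at [1.151, 0.308, 1.634, -0, 1.2, -0.07], TCP at [0.214, 0.587, 0.248] pointing down, gripper open.
Joint ranges: [-3.06, 3.06], [-0.79, 1.96], [0.05, 2.63], [-1.19, 4.34], [0.05, 2.64], [-2.94, 2.94]. Speed limits (rad/s): [2.79, 2.79, 3.14, 3.14, 3.14, 3.14].

INTERFACE

Orientations are given as a unit quaternion [w, x, y, z].
In Python, from rig import telemetry, optics, env gives the robot as it stands.
- The arm moves only by the tool arm_command, never from a script. Its argument "moves" is a list of rows, each a list of 3 entries, a list of its own where there are three numbers: the shift along the tool's x, y, z in m, then the turn about the tool's x in rad, then the opening, from 0 (shut) to 1 (fully open). In form: [[[x, y, z], turn, fingers], ...]. A call has 1 to 10 rows; each row is the pose to reach, as a shift and turn from the pose measured when the call began, along the tool's axes at that moment; what a row does not reach only later rows make up. A row lasts 1/12 s, in which the tool goes at most 41.7 mm and 7.16 degrees, less where a joint would pass 70% of its speed; a pose out of reach is approached as far as the arm can. A call with a gripper value outside its range is refused whole. The fingers move at their own pace and stop on an object; "force" is the grip in N (left out, the last holds). Time passes only in rows, so rows that repeat a pose let the fingers close. It gives the time, the measured TCP pose, the force and the opening at its end, in the units of the state.
- telemetry.get_state(): the state, without advancing time (a new reading comes with each control period).
- optics.camera(name): name is "scene" or "side" or "wrist"; returns a dict with "frame" (384x512x3 uint8, red, green, blue), "fx", "fy", "cx", "cy" (pixels), "R" (3x3) and "t" (3): a world point X has camera coordinates R X + t. Camera axes: x right, y down, z forward; pixel columns grow to the right and rows downward; lengths in m; the calibration is good to about 2 mm. The wrist camera is an equidistant fisheye: a pixel r from the principal point sees the ray r / f radians off the axis. A picture is of the moment at which its call begins. There is no depth.
- env.sign_off(): hands the job in, once; it reports no verdict.
The state is a dict: "time_s": time; "joint_positions": joint angles; "qvel": joint speeds; "tau": joint torques, N m; "tcp_pos": TCP position; "ee_rot": TCP orientation; "ft_force": force on the tool from outside, world axes, zero at the start; "wrist_torque": the same for the moment, N m; "opening": finger opening in m.
Only numpy, scipy, OpenCV 4.12 (cv2) and the standard library are available. Lean on these libraries where they do the work, as an engineer would, in place of code of your own. Each camera call takes 0.05 s, during which the arm holds its last target. There are 200 camera calls.

## Working session

There is one attempt and no reset: what is moved stays moved. The work goes in short steps, Python scripts to look and compute and a tool call to move; the robot and the scene stay as the last step left them, time stands still between calls to the robot, and variables do not carry over. Pictures are saved under pics/ and viewed, about 8 in all and at most 12, crops included, and the job is handed in when it is done.

Besides the shell and the picture viewer there is one more tool, called after "Request:" as name([rows], argument=value, ...), one row to a line, values as JSON. arm_command: Moves the arm, as the interface text tells. Its arguments: {"type":"object","properties":{"moves":{"type":"array","items":{"type":"array"}},"force":{"type":"number"}},"required":["moves"]}

```bash
ls; mkdir -p pics
cat > h.py <<'E'
import sys; sys.path.insert(0,'.')
import numpy as np, cv2
from rig import telemetry, optics, env
def snap(n,f):
    c=optics.camera(n); cv2.imwrite('pics/'+f,c['frame'][:,:,::-1])
    np.savez('pics/'+f+'.npz',**c); return c
def load(f): return np.load('pics/'+f+'.npz')
def ray(c,u,v):
    R=np.array(c['R']);t=np.array(c['t'])
    d=np.array([(u-c['cx'])/c['fx'],(v-c['cy'])/c['fy'],1.])
    return -R.T@t, R.T@(d/np.linalg.norm(d))
def rayf(c,u,v):
    R=np.array(c['R']);t=np.array(c['t'])
    a=np.array([(u-c['cx'])/c['fx'],(v-c['cy'])/c['fy']]);r=np.linalg.norm(a)
    d=np.array([*(np.sin(r)*a/max(r,1e-9)),np.cos(r)])
    return -R.T@t, R.T@d
def onz(od,z): o,d=od; return o+d*(z-o[2])/d[2]
def tri(*rs):
    A=sum(np.eye(3)-np.outer(d,d) for o,d in rs); b=sum((np.eye(3)-np.outer(d,d))@o for o,d in rs)
    return np.linalg.solve(A,b)
def proj(c,X):
    p=np.array(c['R'])@X+np.array(c['t']); return c['fx']*p[0]/p[2]+c['cx'],c['fy']*p[1]/p[2]+c['cy']
E
python3 - <<'E'
from h import *
a=[snap(n,n+'0.png')['frame'] for n in ('scene','side')]
w=snap('wrist','wrist0.png')
for n in('scene0','side0','wrist0'):
    c=load(n+'.png'); print(n,c['fx'],c['cx'],c['cy'],(-c['R'].T@c['t']).round(3),c['R'][2].round(2))
print(telemetry.get_state())
E
```

```text
pics
scene0 407.7497694538291 253.64595124020042 190.48906405567377 [0.159 0.397 0.584] [ 0.43 -0.66 -0.62]
side0 372.4804543752132 255.19716317481658 188.01758323356316 [0.542 0.588 0.439] [-0.01 -0.89 -0.45]
wrist0 297.3186396354542 256.94190797692283 193.48218293329631 [0.148 0.612 0.373] [ 0.26 -0.1  -0.96]
{'time_s': 0.15, 'joint_positions': array([ 1.15130794e+00,  3.08811250e-01,  1.63491128e+00, -7.52943363e-06,
        1.19971325e+00, -6.96716908e-02]), 'qvel': array([-1.53849482e-05, -1.77126604e-03, -2.00775623e-03, -1.40890679e-04,
        1.00765796e-03,  8.77856886e-04]), 'tau': array([-2.30109538e-05, -4.15801656e+01, -2.77148724e+01, -5.82325424e-05,
        6.09402690e-03,  3.47230426e-06]), 'tcp_pos': array([0.21395789, 0.58656775, 0.24729882]), 'ee_rot': array([ 0.69616258,  0.12241537,  0.69647335, -0.12368107]), 'ft_force': array([-0.73880305,  0.26489936,  0.1384256 ]), 'wrist_torque': array([-0.03050231, -0.03940169, -0.05569641]), 'opening': 0.08551883016259955}
```

View pics/scene0.png

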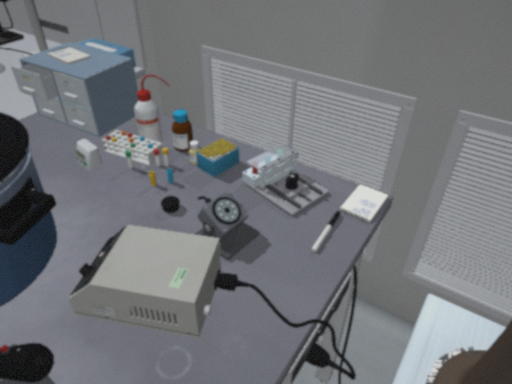

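View pics/side0.png

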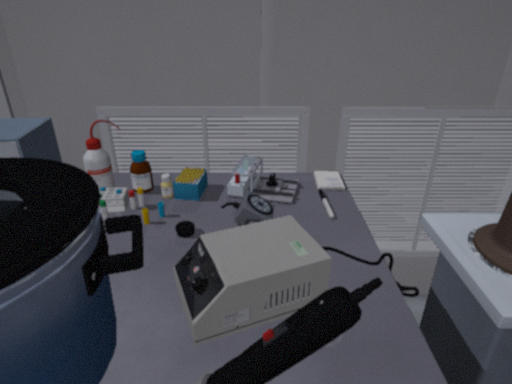

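The scene view shows the holder at about (288,180), knob (292,181), reader window (227,209), foam plug (171,204) and marker (325,232). The side view shows the holder at (262,182), a red cap near (238,179) and the window at (260,204). Next I'll enlarge both.

Run:
```python
from h import *
a=load('scene0.png')['frame'][140:260,190:345,::-1]; b=load('side0.png')['frame'][145:235,215:345,::-1]
A=cv2.resize(a,None,fx=3.2,fy=3.2,interpolation=2); B=cv2.resize(b,None,fx=2.3,fy=2.3,interpolation=2)
A=cv2.resize(a,(496,384),interpolation=2);B=cv2.resize(b,(299,207),interpolation=2)
im=np.zeros((384,800,3),np.uint8);im[:,:496]=A;im[:207,500:799]=B
cv2.imwrite('pics/crop1.png',im)
s,d=load('scene0.png'),load('side0.png')
for n,p,q,z in (('knob',(292,178),(272,178),.0465),('win',(227,209),(260,204),.072)):
    print(n,onz(ray(s,*p),z).round(3),onz(ray(d,*q),z).round(3),tri(ray(s,*p),ray(d,*q)).round(3))
```

```text
knob [ 0.486 -0.26   0.046] [ 0.495 -0.247  0.046] [ 0.493 -0.276  0.033]
win [ 0.524 -0.071  0.072] [ 0.528 -0.069  0.072] [ 0.527 -0.075  0.068]
```

View pics/crop1.png

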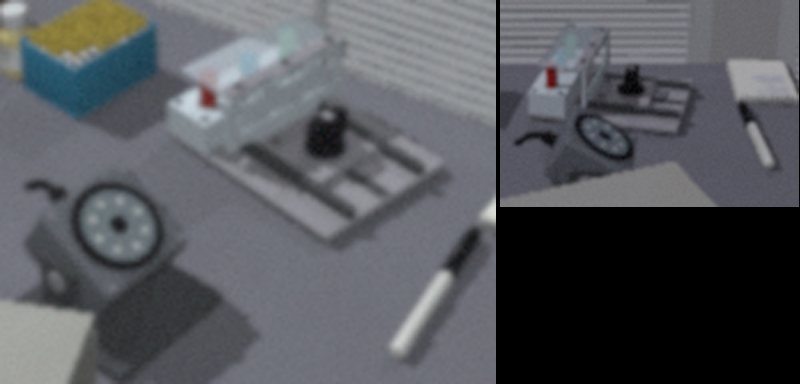

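Run:
```python
from h import *
s,d=load('scene0.png'),load('side0.png')
A=lambda x,y:(190+x/3.2,140+y/3.2); B=lambda x,y:(215+(x-500)/2.3,145+y/2.3)
P=onz(ray(s,*A(443,160)),.01);Q=onz(ray(s,*A(332,237)),.01)
v=Q-P;yaw=np.arctan2(-v[0],v[1]);print(P,Q,np.linalg.norm(v),'yaw',yaw)
ex=np.array([np.cos(yaw),np.sin(yaw),0]);O=(P+Q)/2+.092*ex;O[2]=0;print('O',O,'knob',O-.03*ex,'vial',O+.05*ex+.04*np.array([-ex[1],ex[0],0]))
print('knobtop',onz(ray(s,*A(330,112)),.0465),onz(ray(d,*B(632,68)),.0465))
print('cap top',onz(ray(s,*A(207,88)),.057),onz(ray(d,*B(552,69)),.057))
p,q=A(119,224),B(604,136)
print('win',onz(ray(s,*p),.072),onz(ray(d,*q),.072),tri(ray(s,*p),ray(d,*q)))
# reader normal: window ellipse in scene; check projected circle axes for different azimuth
for az in np.arange(-60,61,20):
    a=np.radians(az);n=np.array([-np.cos(a)*.5,-np.sin(a)*.5,.866]);C=np.array([.525,-.072,.072])
    u=np.cross(n,[0,0,1]);u/=np.linalg.norm(u);w=np.cross(n,u)
    o=[]
    for c,sc in((s,3.2),(d,2.3)):
        pts=np.array([proj(c,C+.0235*(np.cos(t)*u+np.sin(t)*w)) for t in np.linspace(0,6.28,40)],np.float32)
        e=cv2.fitEllipse(pts);o.append((np.array(e[1])*sc,e[2]))
    print(az,o)
```

```text
[ 0.41611819 -0.31106118  0.01      ] [ 0.44160783 -0.19398555  0.01      ] 0.11981829805218393 yaw -0.21437405738477117
O [ 0.51875711 -0.27209507  0.        ] knob [ 0.48944381 -0.26571299  0.        ] vial [ 0.57612203 -0.24364747  0.        ]
knobtop [ 0.48903516 -0.27142886  0.0465    ] [ 0.49259942 -0.26722777  0.0465    ]
cap top [ 0.56834568 -0.23496003  0.057     ] [ 0.57932938 -0.24221196  0.057     ]
win [ 0.52243807 -0.06913259  0.072     ] [ 0.52723823 -0.06866328  0.072     ] [ 0.52654647 -0.07416456  0.06783293]
-60 [(array([73.68743286, 78.57407837]), 74.876708984375), (array([42.35159359, 53.38505974]), 116.05597686767578)]
-40 [(array([73.42354736, 78.46591187]), 103.2931900024414), (array([36.98428497, 53.39502239]), 123.4666519165039)]
-20 [(array([69.61299438, 78.39952393]), 121.82060241699219), (array([29.86634369, 53.40085258]), 125.48043823242188)]
0 [(array([62.70617676, 78.38764648]), 128.08627319335938), (array([21.85262337, 53.40321274]), 123.79995727539062)]
20 [(array([53.57046509, 78.39438477]), 127.8828353881836), (array([13.90873265, 53.40204144]), 119.38921356201172)]
40 [(array([43.31714783, 78.4100769 ]), 124.16110229492188), (array([ 6.9934602 , 53.39750099]), 112.77792358398438)]
60 [(array([33.18665771, 78.43378906]), 118.13536071777344), (array([ 1.94192352, 53.3904995 ]), 104.3965072631836)]
```

```bash
cat >> h.py <<'E'
from scipy.spatial.transform import Rotation as Ro
def pose():
    s=telemetry.get_state();q=s['ee_rot'];return s['tcp_pos'],Ro.from_quat([q[1],q[2],q[3],q[0]]).as_matrix(),s
def go(P,jaw=None):
    p,R,s=pose();sh=R.T@(np.array(P)-p)
    print('shift',sh.round(4),'pos',p.round(4),'toolx',R[:,0].round(3),'j',s['joint_positions'].round(2),'t',s['time_s'],'F',s['ft_force'].round(1))
    y=np.degrees(np.arctan2(R[1,1],R[0,1]))
    print('jawyaw deg',y.round(1),end=' ')
    if jaw is not None:
        for k in(-1,0,1): # turn about tool x (down): positive decreases yaw
            t=y-(np.degrees(jaw)+180*k);t=(t+180)%360-180;print('turn',np.radians(t).round(3),end=' ')
    print()
E
python3 - <<'E'
from h import *
go([.45,.2,.27]);go([.44,-.25,.24],-.214);print(pose()[1].round(3))
E
```

```text
shift [-0.0222 -0.2823  0.3542] pos [0.214  0.5866 0.2473] toolx [-0.001 -0.002 -1.   ] j [ 1.15  0.31  1.63 -0.    1.2  -0.07] t 0.15 F [-0.7  0.3  0.1]
jawyaw deg 70.0 
shift [ 0.0085 -0.7084  0.4991] pos [0.214  0.5866 0.2473] toolx [-0.001 -0.002 -1.   ] j [ 1.15  0.31  1.63 -0.    1.2  -0.07] t 0.15 F [-0.7  0.3  0.1]
jawyaw deg 70.0 turn -1.707 turn 1.435 turn -1.707 
[[-0.001  0.343  0.939]
 [-0.002  0.939 -0.343]
 [-1.    -0.002 -0.   ]]
```

Request:
arm_command([
  [[-0.002,-0.025,0.032],0.07,0.6],
  [[-0.004,-0.05,0.064],0.14,0.6],
  [[-0.007,-0.076,0.096],0.21,0.6],
  [[-0.009,-0.102,0.128],0.28,0.5],
  [[-0.011,-0.128,0.16],0.35,0.5],
  [[-0.013,-0.153,0.192],0.42,0.5],
  [[-0.016,-0.179,0.224],0.49,0.5],
  [[-0.018,-0.204,0.256],0.56,0.5],
  [[-0.02,-0.23,0.288],0.63,0.5],
  [[-0.022,-0.255,0.32],0.7,0.5],
])

```text
time_s: 0.98
tcp_pos: [0.4276, 0.2354, 0.2697]
ee_rot: [0.611, 0.355, 0.611, -0.356]
ft_force: [0.7, 0.9, -0.5]
opening: 0.0426
```

Run:
```python
from h import *
go([.44,-.25,.24],-.214)
```

```text
shift [ 0.0305 -0.2294  0.4279] pos [0.4276 0.2354 0.2697] toolx [-0.001 -0.002 -1.   ] j [ 0.41  0.02  1.92 -0.    1.2  -0.1 ] t 0.9833 F [ 0.7  0.9 -0.5]
jawyaw deg 29.7 turn -2.41 turn 0.732 turn -2.41
```

Request:
arm_command([
  [[0.002,-0.019,0.035],0.06,0.4],
  [[0.005,-0.038,0.071],0.12,0.4],
  [[0.008,-0.057,0.107],0.18,0.4],
  [[0.01,-0.076,0.143],0.24,0.4],
  [[0.013,-0.096,0.178],0.31,0.4],
  [[0.015,-0.115,0.214],0.37,0.4],
  [[0.018,-0.134,0.25],0.43,0.4],
  [[0.02,-0.153,0.285],0.5,0.4],
  [[0.023,-0.172,0.321],0.57,0.4],
  [[0.025,-0.191,0.357],0.64,0.4],
])

```text
time_s: 1.82
tcp_pos: [0.4376, -0.1712, 0.2452]
ee_rot: [-0.468, -0.53, -0.467, 0.531]
ft_force: [0.5, 0.4, -0.0]
opening: 0.0342
```

Request:
arm_command([
  [[0.0,-0.019,0.035],0.05,0.4],
  [[0.0,-0.038,0.07],0.09,0.4],
  [[0.0,-0.038,0.07],0.09,0.4],
  [[0.0,-0.038,0.07],0.09,0.4],
])

```text
time_s: 2.15
tcp_pos: [0.3897, -0.2374, 0.2449]
ee_rot: [-0.442, -0.552, -0.442, 0.553]
ft_force: [-0.7, -0.3, -0.3]
opening: 0.0342
```

Run:
```python
from h import *
go([.49,-.268,.12],-.214)
c=snap('wrist','wrist1.png');print(-c['R'].T@c['t'],c['R'][2])
im=cv2.resize(c['frame'][:,:,::-1],None,fx=1.55,fy=1.55,interpolation=2);cv2.imwrite('pics/w1b.png',im)
```

```text
shift [0.1248 0.1047 0.0077] pos [ 0.3897 -0.2374  0.2449] toolx [-0.001 -0.001 -1.   ] j [-0.64 -0.02  2.02 -0.    1.15 -0.42] t 2.15 F [-0.7 -0.3 -0.3]
jawyaw deg -12.7 turn 3.135 turn -0.007 turn 3.135 
[ 0.4061436  -0.16662348  0.37060877] [-0.06396756 -0.27269544 -0.95997153]
```

View pics/w1b.png

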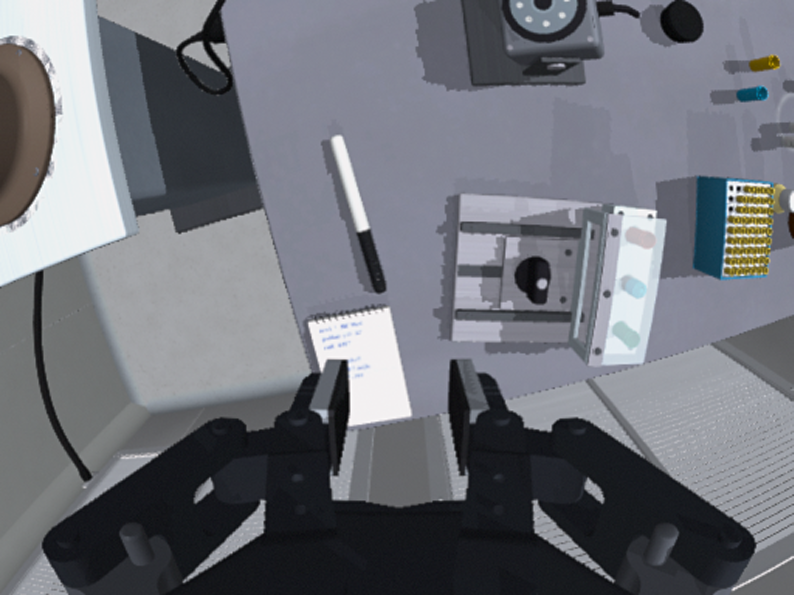

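The wrist view shows the holder plate's near corners at (461,194) and (452,341) and the knob at (537,280). The three tubes are under the clear lip: red at (640,237), cyan at (632,287) and green at (626,333). The window centre is at about (545,3) and the marker runs from (337,137) to (378,290).

Run:
```python
from h import *
c=load('wrist1.png');k=1.55
g=lambda u,v,z:onz(rayf(c,u/k,v/k),z)
P=g(461,194,.01);Q=g(452,341,.01);v=P-Q;yaw=np.arctan2(-v[0],v[1]);ex=np.array([np.cos(yaw),np.sin(yaw),0]);ey=np.array([-ex[1],ex[0],0])
O=(P+Q)/2+.092*ex;print('len',np.linalg.norm(v),'yaw',yaw,'O',O,'knob',O-.03*ex)
print('knobtop',g(539,281,.0465))
# dark blob centroid of knob
f=c['frame'].astype(int).sum(2);m=(f<150).astype(np.uint8);n,l,s,ce=cv2.connectedComponentsWithStats(m)
for i in range(1,n):
    if 150<s[i][4]<2500:print(s[i],ce[i]*k)
tub=[g(640,234,.055),g(632,285,.06),g(626,331,.06)];[print('tube',t,(t-O)@ex,(t-O)@ey) for t in tub]
print('win',g(545,3,.072))
```

```text
len 0.12231714404878578 yaw -0.2521752779643442 O [ 0.52271832 -0.277928    0.01      ] knob [ 0.49366716 -0.27044267  0.01      ]
knobtop [ 0.49033866 -0.26739997  0.0465    ]
[ 111    0   46   87 1046] [211.34827916  69.56180688]
[324   0  54  27 381] [544.53005249  24.16942257]
[385   1  27  10 156] [612.97532051   8.58461538]
[426   0  27  27 568] [680.69832746  21.3943662 ]
[337  33  36  16 267] [545.34456929  64.47883895]
[448 115   8  59 200] [699.60025 228.718  ]
[231 149  18  40 316] [371.225      260.85617089]
[332 166  23  30 457] [532.15536105 277.52461707]
[ 22 175  37 135 672] [ 49.68534226 377.85171131]
tube [ 0.57506003 -0.24571664  0.055     ] 0.04264915521458184 0.04425241738444134
tube [ 0.5614905  -0.28232676  0.06      ] 0.038643428779456576 0.005414458227027695
tube [ 0.55373651 -0.31866594  0.06      ] 0.040201715187432145 -0.03171009722236058
win [ 0.527338   -0.07140299  0.072     ]
```

Run:
```python
from h import *
go([.4905,-.2685,.12],-.245);go([.4905,-.2685,.046],-.245)
```

```text
shift [0.125  0.1047 0.0097] pos [ 0.3905 -0.2362  0.245 ] toolx [-0.001 -0.001 -1.   ] j [-0.64 -0.02  2.02 -0.    1.15 -0.42] t 2.2 F [0.1 0.4 0.7]
jawyaw deg -12.5 turn -3.115 turn 0.026 turn -3.115 
shift [0.199  0.1047 0.0097] pos [ 0.3905 -0.2362  0.245 ] toolx [-0.001 -0.001 -1.   ] j [-0.64 -0.02  2.02 -0.    1.15 -0.42] t 2.2 F [0.1 0.4 0.7]
jawyaw deg -12.5 turn -3.115 turn 0.026 turn -3.115
```

Request:
arm_command([
  [[0.025,0.03,0.004],0.026,0.36],
  [[0.05,0.06,0.008],0.026,0.36],
  [[0.08,0.085,0.01],0.026,0.36],
  [[0.105,0.105,0.01],0.026,0.36],
  [[0.125,0.105,0.01],0.026,0.36],
  [[0.125,0.105,0.01],0.026,0.36],
])

```text
time_s: 2.7
tcp_pos: [0.4894, -0.2648, 0.1149]
ee_rot: [-0.433, -0.555, -0.44, 0.558]
ft_force: [-1.5, -0.0, -0.4]
opening: 0.0308
```

Run:
```python
from h import *
go([.4905,-.2685,.046],-.245)
c=snap('wrist','wrist2.png')
cv2.imwrite('pics/w2b.png',cv2.resize(c['frame'][60:340,110:410,::-1],None,fx=2,fy=2,interpolation=2))
```

```text
shift [0.0689 0.0027 0.0035] pos [ 0.4894 -0.2648  0.1149] toolx [-0.009  0.005 -1.   ] j [-0.57  0.35  1.88 -0.    0.92 -0.33] t 2.7 F [-1.5 -0.  -0.4]
jawyaw deg -13.8 turn -3.137 turn 0.004 turn -3.137
```

View pics/w2b.png

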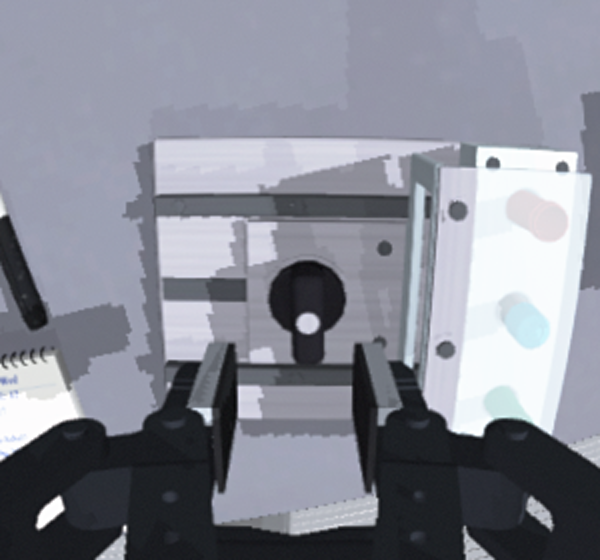

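The close view shows the knob bar running from (309,265) to (309,362), with its dot at (308,322). It's square to the jaws.

Run:
```python
from h import *
c=load('wrist2.png')
g=lambda u,v,z:onz(rayf(c,110+u/2,60+v/2),z)
print('dot',g(308,322,.0465),'barnear',g(309,361,.0465),'skirt',g(307,300,.023))
P,Q=g(153,140,.01),g(160,364,.01);print(P,Q)
a,b=g(458,211,.069),g(446,349,.069);print('screws',a,b,np.arctan2(-(a-b)[0],(a-b)[1]))
a,b=g(440,168,.067),g(590,174,.067);print('lip',a,b,np.arctan2((b-a)[1],(b-a)[0]),np.linalg.norm(a-b))
p,R,_=pose();X=c['R']@p+c['t'];print(X)
```

```text
dot [ 0.49261286 -0.269533    0.0465    ] barnear [ 0.48947354 -0.2843126   0.0465    ] skirt [ 0.49248912 -0.26952269  0.023     ]
[ 0.44816891 -0.19527216  0.01      ] [ 0.42229242 -0.28800023  0.01      ]
screws [ 0.54646233 -0.23731562  0.069     ] [ 0.53538149 -0.28087133  0.069     ] -0.249121206113376
lip [ 0.54388437 -0.22369897  0.067     ] [ 0.59295662 -0.23558623  0.067     ] -0.23766199746124708 0.05049150648954094
[0.00035483 0.03569645 0.13912389]
```

Run:
```python
from h import *
go([.4925,-.2695,.046],-.245)
```

```text
shift [0.071  0.0042 0.0033] pos [ 0.4897 -0.2655  0.117 ] toolx [-0.007  0.004 -1.   ] j [-0.57  0.35  1.88 -0.    0.92 -0.33] t 2.75 F [0.6 0.2 0.3]
jawyaw deg -13.8 turn -3.138 turn 0.004 turn -3.138
```

Request:
arm_command([
  [[0.015,0.004,0.003],0.0,0.36],
  [[0.035,0.004,0.003],0.0,0.36],
  [[0.055,0.004,0.003],0.0,0.36],
  [[0.071,0.004,0.003],0.0,0.36],
  [[0.071,0.004,0.003],0.0,0.36],
])

```text
time_s: 3.17
tcp_pos: [0.4909, -0.267, 0.0447]
ee_rot: [-0.433, -0.555, -0.441, 0.558]
ft_force: [-0.4, 0.6, -0.2]
opening: 0.0307
```

Request:
arm_command([
  [[0.0,0.0,0.0],0.0,0.0],
  [[0.0,0.0,0.0],0.0,0.0],
  [[0.0,0.0,0.0],0.0,0.0],
  [[0.0,0.0,0.0],0.0,0.0],
  [[0.0,0.0,0.0],0.0,0.0],
], force=50)

```text
time_s: 3.58
tcp_pos: [0.4918, -0.2667, 0.0463]
ee_rot: [-0.433, -0.555, -0.44, 0.557]
ft_force: [-0.4, 5.3, 6.1]
opening: 0.0107
```

Run:
```python
from h import *
go([.4925,-.2695,.046],-.245);print(pose()[2]['opening'],pose()[2]['wrist_torque'])
```

```text
shift [0.0002 0.0013 0.0026] pos [ 0.4918 -0.2667  0.0463] toolx [-0.009  0.006 -1.   ] j [-0.58  0.46  1.89  0.    0.79 -0.34] t 3.5833 F [-0.4  5.3  6.1]
jawyaw deg -13.8 turn -3.137 turn 0.005 turn -3.137 
0.010707259176533854 [ 0.7660334  -0.10697437  0.03953243]
```

Request:
arm_command([
  [[0.0,-0.0002,0.0003],-0.11,0.0],
  [[0.0,-0.0004,0.0005],-0.22,0.0],
  [[0.0,-0.0006,0.001],-0.33,0.0],
  [[0.0,-0.0008,0.0012],-0.44,0.0],
  [[0.0,-0.001,0.0015],-0.55,0.0],
  [[0.0,-0.001,0.0018],-0.66,0.0],
  [[0.0,-0.001,0.002],-0.77,0.0],
  [[0.0,-0.001,0.0024],-0.88,0.0],
  [[0.0,-0.001,0.0028],-0.99,0.0],
  [[0.0,-0.001,0.003],-1.1,0.0],
])

```text
time_s: 4.42
tcp_pos: [0.4888, -0.2686, 0.0463]
ee_rot: [0.659, 0.246, 0.668, -0.243]
ft_force: [-3.4, 3.5, 3.0]
opening: 0.0105
```

Run:
```python
from h import *
go([.4925,-.2695,.046],-.245);print(pose()[2]['opening'],pose()[2]['wrist_torque'])
```

```text
shift [0.0003 0.0017 0.0035] pos [ 0.4888 -0.2686  0.0463] toolx [-0.012  0.008 -1.   ] j [-0.58  0.46  1.9   0.    0.8  -1.45] t 4.4167 F [-3.4  3.5  3. ]
jawyaw deg 49.6 turn -2.032 turn 1.11 turn -2.032 
0.010474744464150542 [ 0.34217819  0.41569812 -0.08315535]
```

Request:
arm_command([
  [[0.0,0.0,0.0],-0.1,0.0],
  [[0.0,0.0,0.0],-0.2,0.0],
  [[0.0,0.0,0.0],-0.3,0.0],
  [[0.0,0.0,0.0],-0.36,0.0],
  [[0.0,0.0,0.0],-0.36,0.0],
  [[0.0,0.0,0.0],-0.36,0.0],
])

```text
time_s: 4.92
tcp_pos: [0.488, -0.2696, 0.0464]
ee_rot: [0.692, 0.124, 0.701, -0.121]
ft_force: [-4.5, -3.6, -2.2]
opening: 0.0107
```

Run:
```python
from h import *
p=pose()[0];ex=np.array([np.cos(.245),-np.sin(.245),0])
go(p-.05*ex);print(pose()[2]['opening'],pose()[2]['wrist_torque'])
```

```text
shift [ 0.0007 -0.0052 -0.0497] pos [ 0.488  -0.2696  0.0464] toolx [-0.013  0.007 -1.   ] j [-0.58  0.46  1.9  -0.    0.8  -1.8 ] t 4.9167 F [-4.5 -3.6 -2.2]
jawyaw deg 70.0 
0.010720753299148117 [-0.89041738  0.50839795 -0.58925592]
```

Request:
arm_command([
  [[0.0,-0.0005,-0.006],0.0,0.0],
  [[0.0,-0.001,-0.013],0.0,0.0],
  [[0.0,-0.002,-0.02],0.0,0.0],
  [[0.0,-0.003,-0.027],0.0,0.0],
  [[0.0,-0.0035,-0.034],0.0,0.0],
  [[0.0,-0.004,-0.041],0.0,0.0],
  [[0.0,-0.005,-0.046],0.0,0.0],
  [[0.0,-0.005,-0.049],0.0,0.0],
  [[0.0,-0.005,-0.049],0.0,0.0],
  [[0.0,-0.005,-0.049],0.0,0.0],
])

```text
time_s: 5.75
tcp_pos: [0.4429, -0.2582, 0.0466]
ee_rot: [0.694, 0.124, 0.698, -0.122]
ft_force: [10.1, -3.9, -20.4]
opening: 0.0107
```

Run:
```python
from h import *
p=pose()[0];print(p-[.488,-.2696,.0464]);go(p+[0,0,.1],np.pi/2-.245);print(pose()[2]['opening'],pose()[2]['wrist_torque'])
```

```text
[-0.04510402  0.0113882   0.000218  ]
shift [-0.1     0.0002 -0.0006] pos [ 0.4429 -0.2582  0.0466] toolx [-0.005  0.004 -1.   ] j [-0.61  0.39  2.01  0.    0.75 -1.84] t 5.75 F [ 10.1  -3.9 -20.4]
jawyaw deg 70.0 turn 3.038 turn -0.104 turn 3.038 
0.010683338019335905 [-0.60940298 -1.7095033  -0.25885178]
```

Request:
arm_command([
  [[0.0,0.0,0.002],0.0,0.0],
  [[0.0,0.0,0.002],0.0,0.3],
  [[0.0,0.0,0.002],0.0,0.36],
  [[0.0,0.0,0.002],0.0,0.36],
  [[0.0,0.0,0.002],0.0,0.36],
  [[-0.03,0.0,0.002],0.0,0.36],
  [[-0.065,0.0,0.002],0.0,0.36],
  [[-0.1,0.0,0.002],0.0,0.36],
  [[-0.13,0.0,0.002],0.0,0.36],
  [[-0.13,0.0,0.002],0.0,0.36],
])

```text
time_s: 6.58
tcp_pos: [0.4497, -0.2623, 0.1842]
ee_rot: [0.699, 0.122, 0.694, -0.123]
ft_force: [1.5, -0.9, 1.0]
opening: 0.0309
```

Run:
```python
from h import *
go([.5798,-.2501,.15],np.pi/2-.245)
c=snap('wrist','wrist3.png')
cv2.imwrite('pics/w3b.png',cv2.resize(c['frame'][:,:,::-1],None,fx=1.5,fy=1.5,interpolation=2))
```

```text
shift [0.0349 0.0559 0.1179] pos [ 0.4497 -0.2623  0.1842] toolx [ 0.006 -0.004 -1.   ] j [-0.61  0.18  1.94  0.    1.02 -1.83] t 6.5833 F [ 1.5 -0.9  1. ]
jawyaw deg 70.0 turn 3.038 turn -0.103 turn 3.038
```

View pics/w3b.png

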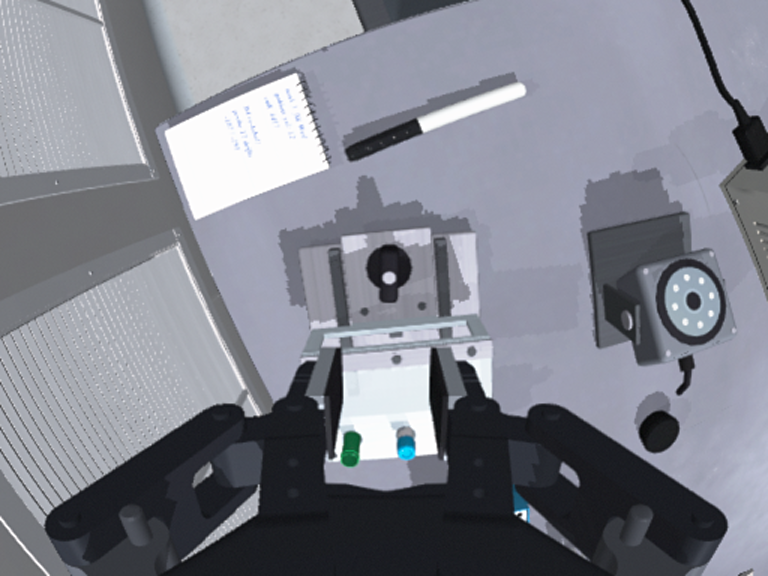

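The retainer is fully back and the knob bar at (389,272) lies along the slide. Green (350,447) and blue (405,443) tubes are visible; the third is hidden by a finger. The whole reader is in view, window centre at about (693,300). I'll measure the reader from this picture and move over the wells.

Run:
```python
from h import *
c=load('wrist3.png')
g=lambda u,v,z:onz(rayf(c,u/1.5,v/1.5),z)
C=g(693,300,.072);print('win',C)
a,b,d=g(588,232,.008),g(688,212,.008),g(598,347,.008)
for p,q in((a,b),(a,d)):w=q-p;print('foot',p,q,np.linalg.norm(w),np.degrees(np.arctan2(w[1],w[0])))
# white LED dots on window ring
f=c['frame'][140:260,420:500].astype(int)
m=(f.min(2)>215).astype(np.uint8);n,l,s,ce=cv2.connectedComponentsWithStats(m)
pts=[]
for i in range(1,n):
    if s[i][4]<40:print(s[i][4],(ce[i]+[420,140])*1.5)
m=(f.sum(2)<190).astype(np.uint8)
for k in cv2.findContours(m,cv2.RETR_CCOMP,cv2.CHAIN_APPROX_NONE)[0]:
    if len(k)>25:
        e=cv2.fitEllipse(k);print('ell',(np.array(e[0])+[420,140])*1.5,np.array(e[1])*1.5,e[2],g(*((np.array(e[0])+[420,140])*1.5),.072))
go([.575,-.2701,.17],np.pi/2-.245)
```

```text
win [ 0.52573821 -0.06955472  0.072     ]
foot [ 0.47575676 -0.11264804  0.008     ] [ 0.48817984 -0.01794778  0.008     ] 0.09551164292276275 82.5264343718096
foot [ 0.47575676 -0.11264804  0.008     ] [ 0.56962475 -0.12333407  0.008     ] 0.09447428526347422 -6.4946458469621025
10 [685.8  276.75]
9 [700.66666667 280.        ]
12 [675.   287.25]
11 [710.86363636 294.95454545]
14 [674.25 306.  ]
8 [710.25 312.75]
12 [684.375 321.625]
11 [699.40909091 323.86363636]
ell [684.78368568 370.33054733] [13.55711603 34.68439007] 10.689974784851074 [ 0.57759548 -0.08084125  0.072     ]
ell [640.72166061 329.25923538] [ 18.67566204 105.87440872] 170.12754821777344 [ 0.53004891 -0.11466911  0.072     ]
ell [637.12753558 320.8967514 ] [ 7.33556843 59.6213665 ] 178.73841857910156 [ 0.52312299 -0.11656023  0.072     ]
ell [690.11509895 301.32653618] [66.37033081 85.07077789] 166.3039093017578 [ 0.52574369 -0.07218821  0.072     ]
ell [691.78182793 301.0827198 ] [57.48780441 72.94288445] 165.95416259765625 [ 0.52611641 -0.07071011  0.072     ]
shift [0.0117 0.035  0.1221] pos [ 0.4482 -0.2613  0.1814] toolx [ 0.003 -0.001 -1.   ] j [-0.61  0.18  1.94  0.    1.02 -1.83] t 6.6333 F [ 0.3 -0.4  0.2]
jawyaw deg 70.0 turn 3.038 turn -0.103 turn 3.038
```

Run:
```python
from h import *
from scipy.optimize import least_squares
c=load('wrist3.png')
L=np.array([[685.8,276.75],[700.67,280],[675,287.25],[710.86,294.95],[674.25,306],[710.25,312.75],[684.375,321.625],[699.4,323.86]])/1.5
def f(p,full=False):
    a=p[0];n=np.array([-np.cos(a)*np.sin(p[1]),-np.sin(a)*np.sin(p[1]),np.cos(p[1])]);C=np.array([p[2],p[3],.072])
    r=[]
    for u,v in L:
        o,d=rayf(c,u,v);X=o+d*((C-o)@n)/(d@n);r.append(np.linalg.norm(X-C)*1e3-p[4])
    return np.array(r)
for tl in (30,):
  for a0 in(-.5,0,.5):
    s=least_squares(lambda q:f([q[0],np.radians(tl),*q[1:]]),[a0,.526,-.07,15]);print(np.degrees(s.x[0]),s.x,s.fun.round(2))
```

```text
-5.721085323337861 [-0.09985178  0.52592952 -0.06961474 16.57304447] [ 0.08 -0.07 -0.03  0.07 -0.11 -0.03  0.19 -0.1 ]
-5.721084865540311 [-0.09985177  0.52592952 -0.06961474 16.57304445] [ 0.08 -0.07 -0.03  0.07 -0.11 -0.03  0.19 -0.1 ]
-5.721083218633075 [-0.09985174  0.52592952 -0.06961474 16.57304437] [ 0.08 -0.07 -0.03  0.07 -0.11 -0.03  0.19 -0.1 ]
```

Request:
arm_command([
  [[0.0,0.01,0.03],-0.1,0.36],
  [[0.0,0.02,0.06],-0.1,0.36],
  [[0.005,0.03,0.09],-0.1,0.36],
  [[0.01,0.035,0.122],-0.1,0.36],
  [[0.012,0.035,0.122],-0.1,0.36],
  [[0.012,0.035,0.122],-0.1,0.36],
])

```text
time_s: 7.13
tcp_pos: [0.5745, -0.2692, 0.167]
ee_rot: [0.701, 0.087, 0.702, -0.087]
ft_force: [-1.5, -0.3, -0.1]
opening: 0.031
```

Run:
```python
from h import *
go([.5798,-.2501,.15],np.pi/2-.245)
c=snap('wrist','wrist4.png')
cv2.imwrite('pics/w4b.png',cv2.resize(c['frame'][130:350,110:410,::-1],None,fx=2.5,fy=2.5,interpolation=2))
```

```text
shift [0.017  0.0198 0.0005] pos [ 0.5745 -0.2692  0.167 ] toolx [-0.001  0.001 -1.   ] j [-0.51  0.41  1.67  0.    1.06 -1.83] t 7.1333 F [-1.5 -0.3 -0.1]
jawyaw deg 75.8 turn 3.14 turn -0.002 turn 3.14
```

View pics/w4b.png

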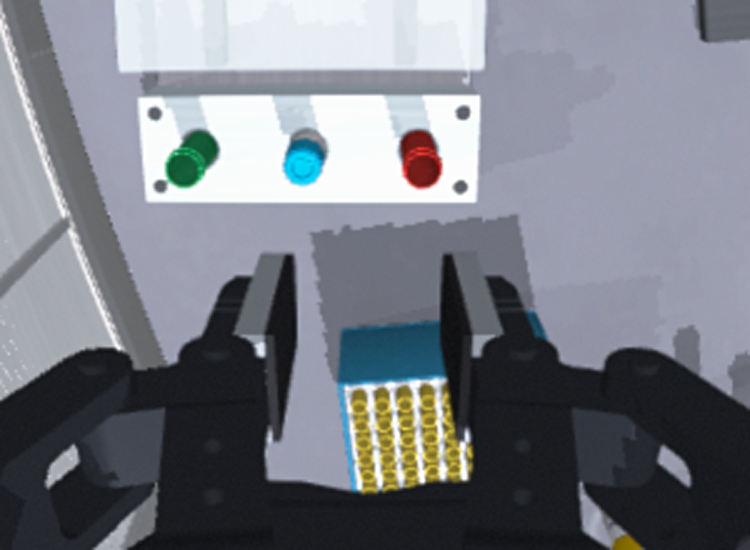

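The uncovered wells show green (190,160) and red (422,160) as one-colour open tubes with dark mouths. The middle one (303,160) has a closed blue cap over a clear grey body, so the capped vial is in the middle well, not the red one I assumed earlier.

Run:
```python
from h import *
c=load('wrist4.png')
g=lambda u,v,z:onz(rayf(c,110+u/2.5,130+v/2.5),z)
s=[g(u,v,.034) for u,v in((154,113),(463,112),(460,187),(161,186))];print('block ctr',np.mean(s,0),[np.arctan2(-(b-a)[0],(b-a)[1]) for a,b in((s[0],s[1]),(s[3],s[2]))])
print('cap',g(303,167,.057),'red',g(422,168,.06),'green',g(186,168,.06))
go([.57,-.289,.12],np.pi/2-.245)
```

```text
block ctr [ 0.57020213 -0.28895795  0.034     ] [np.float64(-0.2480092524211288), np.float64(-0.24944708846549374)]
cap [ 0.56990317 -0.28841693  0.057     ] red [ 0.57900223 -0.25019732  0.06      ] green [ 0.55980499 -0.32626513  0.06      ]
shift [ 0.0474 -0.0201  0.0016] pos [ 0.5735 -0.2691  0.1675] toolx [-0.002  0.001 -1.   ] j [-0.51  0.41  1.67 -0.    1.06 -1.83] t 7.1833 F [-0.2 -0.6  0. ]
jawyaw deg 75.8 turn 3.139 turn -0.003 turn 3.139
```

Request:
arm_command([
  [[0.01,-0.02,0.001],0.0,0.28],
  [[0.03,-0.02,0.001],0.0,0.28],
  [[0.047,-0.02,0.001],0.0,0.28],
  [[0.047,-0.02,0.001],0.0,0.28],
  [[0.047,-0.02,0.001],0.0,0.28],
])

```text
time_s: 7.6
tcp_pos: [0.567, -0.2879, 0.1192]
ee_rot: [0.699, 0.088, 0.704, -0.087]
ft_force: [-0.2, -0.6, 0.2]
opening: 0.024
```

Run:
```python
from h import *
go([.57,-.2888,.055],np.pi/2-.248);print(pose()[2]['opening'])
```

```text
shift [ 0.0642 -0.0002  0.0035] pos [ 0.567  -0.2879  0.1192] toolx [-0.006  0.003 -1.   ] j [-0.54  0.47  1.69 -0.    0.99 -1.86] t 7.6 F [-0.2 -0.6  0.2]
jawyaw deg 75.8 turn 3.141 turn -0.0 turn 3.141 
0.024046825083447815
```

Request:
arm_command([
  [[0.015,0.0,0.005],0.0,0.28],
  [[0.03,0.0,0.005],0.0,0.28],
  [[0.045,0.0,0.005],0.0,0.28],
  [[0.057,0.0,0.005],0.0,0.28],
  [[0.062,0.0,0.005],0.0,0.28],
  [[0.062,0.0,0.005],0.0,0.28],
  [[0.062,0.0,0.005],0.0,0.28],
])

```text
time_s: 8.18
tcp_pos: [0.5717, -0.2891, 0.0578]
ee_rot: [0.7, 0.088, 0.704, -0.087]
ft_force: [0.3, 0.4, -0.1]
opening: 0.024
```

Run:
```python
from h import *
go([.57,-.2888,.055],np.pi/2-.248);print(pose()[2]['opening'])
```

```text
shift [ 0.0028 -0.0001 -0.0017] pos [ 0.5717 -0.2891  0.0578] toolx [-0.005  0.003 -1.   ] j [-0.54  0.57  1.7  -0.    0.89 -1.86] t 8.1833 F [ 0.3  0.4 -0.1]
jawyaw deg 75.8 turn 3.142 turn -0.0 turn 3.142 
0.02401754319013047
```

Request:
arm_command([
  [[0.002,0.0,-0.001],0.0,0.28],
  [[0.002,0.0,-0.001],0.0,0.0],
  [[0.002,0.0,-0.001],0.0,0.0],
  [[0.002,0.0,-0.001],0.0,0.0],
  [[0.002,0.0,-0.001],0.0,0.0],
  [[0.002,0.0,-0.001],0.0,0.0],
], force=40)

```text
time_s: 8.68
tcp_pos: [0.5714, -0.2893, 0.0568]
ee_rot: [0.7, 0.088, 0.703, -0.087]
ft_force: [0.1, -0.7, 4.6]
opening: 0.0123
```

Request:
arm_command([
  [[-0.008,0.0,0.0],0.0,0.0],
  [[-0.02,0.0,0.0],0.0,0.0],
  [[-0.035,0.0,0.0],0.0,0.0],
  [[-0.055,0.0,0.0],0.0,0.0],
  [[-0.08,0.0,0.0],0.0,0.0],
  [[-0.11,0.0,0.0],0.0,0.0],
  [[-0.14,0.0,0.0],0.0,0.0],
  [[-0.17,0.0,0.0],0.0,0.0],
  [[-0.2,0.0,0.0],0.0,0.0],
  [[-0.2,0.0,0.0],0.0,0.0],
])

```text
time_s: 9.52
tcp_pos: [0.5758, -0.2915, 0.2662]
ee_rot: [0.705, 0.086, 0.698, -0.089]
ft_force: [1.0, 0.1, 0.8]
opening: 0.0125
```

Run:
```python
from h import *
go([.57,-.2888,.055],np.pi/2-.248);print(pose()[2]['opening'])
c=snap('wrist','wrist5.png')
cv2.imwrite('pics/w5b.png',cv2.resize(c['frame'][130:350,110:410,::-1],None,fx=2.0,fy=2.0,interpolation=2))
```

```text
shift [ 0.2111  0.0017 -0.0083] pos [ 0.5758 -0.2915  0.2662] toolx [ 0.009 -0.005 -1.   ] j [-0.54  0.33  1.57  0.    1.23 -1.86] t 9.5167 F [1.  0.1 0.8]
jawyaw deg 75.8 turn -3.142 turn 0.0 turn -3.142 
0.012467180408553704
```

View pics/w5b.png

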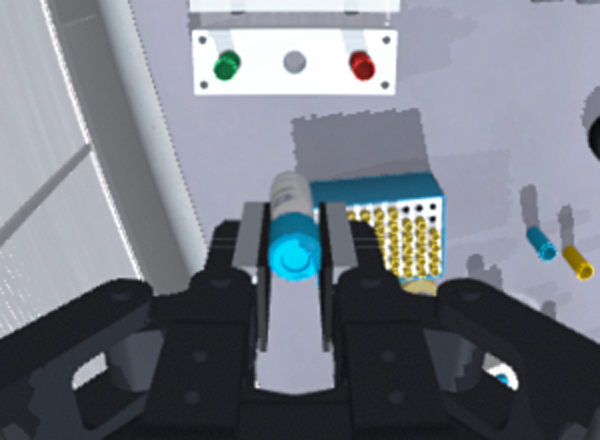

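The vial (blue cap) is held upright between the pads. Both open tubes are in their wells and the middle well is empty. Rows can't pitch the tool, so I'll tilt it by using the reach limit: in the reader's azimuth plane (about -6.5°), push outward past full reach so the wrist swings out, working high up in free air.

Run:
```python
from h import *
go([.72,-.082,.5]);go([.82,-.093,.5])
```

```text
shift [-0.2369  0.2378  0.091 ] pos [ 0.5746 -0.2909  0.263 ] toolx [ 0.005 -0.003 -1.   ] j [-0.54  0.33  1.58  0.    1.23 -1.86] t 9.5667 F [ 0.2  0.2 -0. ]
jawyaw deg 75.8 
shift [-0.2363  0.2517  0.1906] pos [ 0.5746 -0.2909  0.263 ] toolx [ 0.005 -0.003 -1.   ] j [-0.54  0.33  1.58  0.    1.23 -1.86] t 9.5667 F [ 0.2  0.2 -0. ]
jawyaw deg 75.8
```

Request:
arm_command([
  [[-0.026,0.022,0.009],0.0,0.0],
  [[-0.052,0.046,0.018],0.0,0.0],
  [[-0.078,0.07,0.028],0.0,0.0],
  [[-0.104,0.095,0.037],0.0,0.0],
  [[-0.13,0.12,0.046],0.0,0.0],
  [[-0.156,0.145,0.055],0.0,0.0],
  [[-0.182,0.17,0.065],0.0,0.0],
  [[-0.208,0.2,0.076],0.0,0.0],
  [[-0.237,0.222,0.085],0.0,0.0],
  [[-0.237,0.238,0.091],0.0,0.0],
])

```text
time_s: 10.4
tcp_pos: [0.7218, -0.0793, 0.5069]
ee_rot: [0.707, 0.086, 0.697, -0.087]
ft_force: [-0.2, -0.2, 2.0]
opening: 0.0124
```

Run:
```python
from h import *
go([.72,-.082,.5]);go([.95,-.108,.5])
```

```text
shift [ 0.0068 -0.0031 -0.0011] pos [ 0.7218 -0.0793  0.5069] toolx [ 0.014 -0.003 -1.   ] j [-0.17  0.42  0.99 -0.    1.72 -1.49] t 10.4 F [-0.2 -0.2  2. ]
jawyaw deg 75.9 
shift [0.0102 0.0277 0.2282] pos [ 0.7218 -0.0793  0.5069] toolx [ 0.014 -0.003 -1.   ] j [-0.17  0.42  0.99 -0.    1.72 -1.49] t 10.4 F [-0.2 -0.2  2. ]
jawyaw deg 75.9
```

Request:
arm_command([
  [[0.0,0.012,0.03],0.0,0.0],
  [[0.0,0.024,0.06],0.0,0.0],
  [[0.0,0.036,0.09],0.0,0.0],
  [[0.0,0.048,0.12],0.0,0.0],
  [[0.0,0.06,0.15],0.0,0.0],
  [[0.0,0.072,0.18],0.0,0.0],
  [[0.0,0.084,0.21],0.0,0.0],
  [[0.0,0.084,0.21],0.0,0.0],
])

```text
time_s: 11.07
tcp_pos: [0.9048, -0.0456, 0.4713]
ee_rot: [0.71, 0.086, 0.693, -0.086]
ft_force: [-0.2, 0.3, -0.8]
opening: 0.0127
```

Run:
```python
from h import *
go([.95,-.05,.5])
```

```text
shift [-0.0276  0.0068  0.0456] pos [ 0.9048 -0.0456  0.4713] toolx [ 0.024 -0.002 -1.   ] j [-0.1   1.03  0.06  0.    2.02 -1.43] t 11.0667 F [-0.2  0.3 -0.8]
jawyaw deg 76.0
```

Request:
arm_command([
  [[-0.04,0.01,0.04],0.0,0.0],
  [[-0.08,0.02,0.08],0.0,0.0],
  [[-0.12,0.03,0.12],0.0,0.0],
  [[-0.16,0.04,0.16],0.0,0.0],
  [[-0.2,0.05,0.2],0.0,0.0],
  [[-0.24,0.06,0.24],0.0,0.0],
])

```text
time_s: 11.57
tcp_pos: [0.8877, -0.0393, 0.5239]
ee_rot: [0.723, 0.087, 0.681, -0.085]
ft_force: [-0.7, 0.3, -0.2]
opening: 0.0127
```

Run:
```python
from h import *
go([.95,-.05,.5])
```

```text
shift [0.0276 0.0044 0.0615] pos [ 0.8877 -0.0393  0.5239] toolx [ 0.059 -0.004 -0.998] j [-0.09  0.98  0.05  0.    2.05 -1.42] t 11.5667 F [-0.7  0.3 -0.2]
jawyaw deg 76.0
```

Request:
arm_command([
  [[-0.014,0.009,0.038],0.0,0.0],
  [[-0.028,0.018,0.076],0.0,0.0],
  [[-0.042,0.027,0.114],0.0,0.0],
  [[-0.056,0.036,0.152],0.0,0.0],
  [[-0.07,0.045,0.19],0.0,0.0],
  [[-0.084,0.054,0.228],0.0,0.0],
  [[-0.098,0.063,0.266],0.0,0.0],
  [[-0.112,0.072,0.304],0.0,0.0],
  [[-0.126,0.081,0.342],0.0,0.0],
  [[-0.14,0.09,0.38],0.0,0.0],
])

```text
time_s: 12.4
tcp_pos: [0.9083, -0.034, 0.5058]
ee_rot: [0.733, 0.088, 0.669, -0.084]
ft_force: [-0.3, -0.6, -0.6]
opening: 0.0127
```

Run:
```python
from h import *
go([.95,-.05,.5])
```

```text
shift [ 0.0097 -0.0055  0.0436] pos [ 0.9083 -0.034   0.5058] toolx [ 0.091 -0.005 -0.996] j [-0.09  1.    0.05  0.    2.   -1.41] t 12.4 F [-0.3 -0.6 -0.6]
jawyaw deg 76.0
```

Request:
arm_command([
  [[-0.12,0.03,0.38],0.0,0.0],
  [[-0.12,0.03,0.38],0.0,0.0],
  [[-0.12,0.03,0.38],0.0,0.0],
  [[-0.12,0.03,0.38],0.0,0.0],
])

```text
time_s: 12.73
tcp_pos: [0.9225, -0.0514, 0.4973]
ee_rot: [0.744, 0.089, 0.657, -0.083]
ft_force: [0.6, 0.1, -1.1]
opening: 0.0125
```

Request:
arm_command([
  [[-0.2,0.03,0.38],0.0,0.0],
  [[-0.2,0.03,0.38],0.0,0.0],
  [[-0.2,0.03,0.38],0.0,0.0],
  [[-0.2,0.03,0.38],0.0,0.0],
])

```text
time_s: 13.07
tcp_pos: [0.9221, -0.0646, 0.5161]
ee_rot: [0.755, 0.09, 0.644, -0.083]
ft_force: [0.4, -0.2, -0.5]
opening: 0.0124
```

Request:
arm_command([
  [[-0.38,0.02,0.2],0.0,0.0],
  [[-0.38,0.02,0.2],0.0,0.0],
  [[-0.38,0.02,0.2],0.0,0.0],
  [[-0.38,0.02,0.2],0.0,0.0],
])

```text
time_s: 13.4
tcp_pos: [0.8777, -0.0664, 0.6012]
ee_rot: [0.765, 0.09, 0.632, -0.082]
ft_force: [-0.1, -0.4, 0.1]
opening: 0.0127
```

Run:
```python
from h import *
go([.95,-.05,.5])
```

```text
shift [0.1127 0.0298 0.0463] pos [ 0.8777 -0.0664  0.6012] toolx [ 0.186 -0.012 -0.982] j [-0.13  0.89  0.05  0.01  2.01 -1.45] t 13.4 F [-0.1 -0.4  0.1]
jawyaw deg 76.1
```

Request:
arm_command([
  [[-0.2,0.02,0.38],0.0,0.0],
  [[-0.2,0.02,0.38],0.0,0.0],
  [[-0.2,0.02,0.38],0.0,0.0],
])

```text
time_s: 13.65
tcp_pos: [0.8818, -0.0783, 0.6101]
ee_rot: [0.776, 0.09, 0.619, -0.082]
ft_force: [0.6, 0.5, 0.3]
opening: 0.0126
```

Request:
arm_command([
  [[-0.12,0.03,0.38],0.0,0.0],
  [[-0.12,0.03,0.38],0.0,0.0],
  [[-0.12,0.03,0.38],0.0,0.0],
])

```text
time_s: 13.9
tcp_pos: [0.8952, -0.0878, 0.6046]
ee_rot: [0.785, 0.091, 0.607, -0.082]
ft_force: [0.9, -1.1, -0.5]
opening: 0.0126
```

Request:
arm_command([
  [[-0.12,0.03,0.38],0.0,0.0],
  [[-0.12,0.03,0.38],0.0,0.0],
  [[-0.12,0.03,0.38],0.0,0.0],
])

```text
time_s: 14.15
tcp_pos: [0.9053, -0.0959, 0.6042]
ee_rot: [0.794, 0.091, 0.595, -0.081]
ft_force: [1.1, -0.5, -0.2]
opening: 0.0128
```

Request:
arm_command([
  [[-0.2,0.03,0.38],0.0,0.0],
  [[-0.2,0.03,0.38],0.0,0.0],
  [[-0.2,0.03,0.38],0.0,0.0],
])

```text
time_s: 14.4
tcp_pos: [0.9018, -0.1017, 0.6249]
ee_rot: [0.804, 0.091, 0.582, -0.081]
ft_force: [-0.7, 0.2, -0.2]
opening: 0.0126
```

Run:
```python
from h import *
go([.95,-.05,.5])
```

```text
shift [ 0.1324  0.0551 -0.0064] pos [ 0.9018 -0.1017  0.6249] toolx [ 0.311 -0.025 -0.95 ] j [-0.17  0.88  0.05  0.03  1.9  -1.48] t 14.4 F [-0.7  0.2 -0.2]
jawyaw deg 76.3
```

Request:
arm_command([
  [[-0.2,0.04,0.38],0.0,0.0],
  [[-0.2,0.04,0.38],0.0,0.0],
  [[-0.2,0.04,0.38],0.0,0.0],
])

```text
time_s: 14.65
tcp_pos: [0.8982, -0.1043, 0.6462]
ee_rot: [0.815, 0.091, 0.567, -0.081]
ft_force: [0.7, 0.5, -1.5]
opening: 0.0125
```

Request:
arm_command([
  [[-0.1,0.04,0.38],0.0,0.0],
  [[-0.1,0.04,0.38],0.0,0.0],
  [[-0.1,0.04,0.38],0.0,0.0],
])

```text
time_s: 14.9
tcp_pos: [0.909, -0.1084, 0.6476]
ee_rot: [0.824, 0.09, 0.553, -0.08]
ft_force: [0.6, -0.1, -0.3]
opening: 0.0124
```

Request:
arm_command([
  [[-0.05,0.04,0.38],0.0,0.0],
  [[-0.05,0.04,0.38],0.0,0.0],
  [[-0.05,0.04,0.38],0.0,0.0],
])

```text
time_s: 15.15
tcp_pos: [0.9256, -0.113, 0.6406]
ee_rot: [0.833, 0.09, 0.54, -0.08]
ft_force: [0.1, 0.1, -0.8]
opening: 0.0125
```

Request:
arm_command([
  [[-0.1,0.04,0.38],0.0,0.0],
  [[-0.1,0.04,0.38],0.0,0.0],
  [[-0.1,0.04,0.38],0.0,0.0],
])

```text
time_s: 15.4
tcp_pos: [0.9307, -0.116, 0.6501]
ee_rot: [0.842, 0.09, 0.525, -0.08]
ft_force: [-0.4, -0.3, 0.0]
opening: 0.0127
```

Request:
arm_command([
  [[-0.1,0.04,0.38],0.0,0.0],
  [[-0.1,0.04,0.38],0.0,0.0],
  [[-0.1,0.04,0.38],0.0,0.0],
])

```text
time_s: 15.65
tcp_pos: [0.9341, -0.1187, 0.6629]
ee_rot: [0.852, 0.09, 0.51, -0.08]
ft_force: [-1.1, 0.1, 0.4]
opening: 0.0124
```

Run:
```python
from h import *
go([.95,-.05,.5]);R=pose()[1];print(np.arccos(-R[2,0]),np.degrees(np.arctan2(R[1,0],R[0,0])))
```

```text
shift [ 0.1482  0.0587 -0.0781] pos [ 0.9341 -0.1187  0.6629] toolx [ 0.468 -0.045 -0.883] j [-0.19  0.85  0.05  0.04  1.75 -1.49] t 15.65 F [-1.1  0.1  0.4]
jawyaw deg 76.8 
0.4889331927483159 -5.436779378287629
```

Request:
arm_command([
  [[-0.1,0.04,0.38],0.0,0.0],
  [[-0.1,0.04,0.38],0.0,0.0],
  [[-0.1,0.04,0.38],0.0,0.0],
])

```text
time_s: 15.9
tcp_pos: [0.9363, -0.121, 0.6769]
ee_rot: [0.861, 0.089, 0.494, -0.08]
ft_force: [-0.8, -0.8, -0.4]
opening: 0.0126
```

```bash
cat >> h.py <<'E'
C=np.array([.526,-.0696,.072]);N=np.array([-.5*np.cos(.11),.5*np.sin(.11),.866])
def rel():
    p,R,_=pose();b=p+.0468*R[:,0];print('tilt',np.arccos(-R[2,0]).round(3),'az',np.degrees(np.arctan2(R[1,0],R[0,0])).round(1),'ang err deg',np.degrees(np.arccos(-R[:,0]@N)).round(1))
    d=b-C;print('base off glass',(d@N).round(4),'lateral',(d-(d@N)*N).round(4))
    return C+.04*N-.0468*R[:,0]
E
python3 - <<'E'
from h import *
T=rel();print(T);go(T+.12*N)
E
```

```text
tilt 0.525 az -5.6 ang err deg 0.5
base off glass 0.2703 lateral [ 0.568  -0.0685  0.3303]
[ 0.48279025 -0.06512799  0.14714604]
shift [ 0.1097 -0.0868 -0.655 ] pos [ 0.9363 -0.121   0.6769] toolx [ 0.499 -0.049 -0.866] j [-0.19  0.84  0.05  0.05  1.73 -1.49] t 15.9 F [-0.8 -0.8 -0.4]
jawyaw deg 77.0
```

Request:
arm_command([
  [[0.005,-0.004,-0.03],0.0,0.0],
  [[0.01,-0.009,-0.068],0.0,0.0],
  [[0.016,-0.014,-0.106],0.0,0.0],
  [[0.024,-0.019,-0.144],0.0,0.0],
  [[0.03,-0.024,-0.182],0.0,0.0],
  [[0.036,-0.029,-0.22],0.0,0.0],
  [[0.042,-0.034,-0.258],0.0,0.0],
  [[0.048,-0.039,-0.296],0.0,0.0],
  [[0.054,-0.044,-0.33],0.0,0.0],
  [[0.054,-0.044,-0.33],0.0,0.0],
])

```text
time_s: 16.73
tcp_pos: [0.6747, -0.0893, 0.4625]
ee_rot: [0.861, 0.089, 0.494, -0.079]
ft_force: [0.0, 0.4, 0.8]
opening: 0.0121
```

Run:
```python
from h import *
T=rel();print(T);go(T+.12*N)
```

```text
tilt 0.525 az -5.6 ang err deg 0.5
base off glass 0.2164 lateral [ 0.2796 -0.0338  0.1626]
[ 0.48276974 -0.06512266  0.14713392]
shift [ 0.056  -0.0426 -0.3225] pos [ 0.6747 -0.0893  0.4625] toolx [ 0.499 -0.049 -0.865] j [-0.22  0.01  1.63  0.08  0.98 -1.57] t 16.7333 F [0.  0.4 0.8]
jawyaw deg 77.0
```

Request:
arm_command([
  [[0.006,-0.005,-0.035],0.0,0.0],
  [[0.012,-0.01,-0.073],0.0,0.0],
  [[0.018,-0.015,-0.111],0.0,0.0],
  [[0.026,-0.02,-0.149],0.0,0.0],
  [[0.032,-0.025,-0.187],0.0,0.0],
  [[0.038,-0.03,-0.225],0.0,0.0],
  [[0.045,-0.035,-0.263],0.0,0.0],
  [[0.05,-0.04,-0.3],0.0,0.0],
  [[0.056,-0.043,-0.322],0.0,0.0],
  [[0.056,-0.043,-0.322],0.0,0.0],
])

```text
time_s: 17.57
tcp_pos: [0.4173, -0.0573, 0.2452]
ee_rot: [0.858, 0.09, 0.499, -0.079]
ft_force: [0.2, -0.4, -0.7]
opening: 0.0124
```

Run:
```python
from h import *
T=rel();print(T);go(T+.06*N)
```

```text
tilt 0.515 az -5.4 ang err deg 0.8
base off glass 0.1579 lateral [-0.0073  0.0015 -0.0043]
[ 0.48318916 -0.06525519  0.14738012]
shift [0.0578 0.0001 0.0091] pos [ 0.4173 -0.0573  0.2452] toolx [ 0.49  -0.046 -0.871] j [-0.32 -0.42  2.41  0.18  0.66 -1.76] t 17.5667 F [ 0.2 -0.4 -0.7]
jawyaw deg 76.9
```

Request:
arm_command([
  [[0.02,0.0,0.005],0.0,0.0],
  [[0.04,0.0,0.009],0.0,0.0],
  [[0.06,0.0,0.009],0.0,0.0],
  [[0.08,0.0,0.009],0.0,0.0],
  [[0.095,0.0,0.009],0.0,0.0],
  [[0.107,0.0,0.009],0.0,0.0],
  [[0.114,0.0,0.009],0.0,0.0],
  [[0.114,0.0,0.009],0.0,0.0],
  [[0.114,0.0,0.009],0.0,0.0],
])

```text
time_s: 18.32
tcp_pos: [0.482, -0.0649, 0.1512]
ee_rot: [0.859, 0.09, 0.498, -0.079]
ft_force: [-0.2, -0.4, -0.5]
opening: 0.0125
```

Run:
```python
from h import *
T=rel();go(T)
a=snap('scene','scene6.png')['frame'][120:250,170:330,::-1];b=snap('wrist','wrist6.png')['frame'][60:340,130:390,::-1];d=snap('side','side6.png')['frame'][130:240,190:330,::-1]
im=np.zeros((560,800,3),np.uint8)
A=cv2.resize(a,(400,325),interpolation=2);B=cv2.resize(b,(390,420),interpolation=2);D=cv2.resize(d,(299,235),interpolation=2)
im[:325,:400]=A;im[:420,405:795]=B;im[325:560,:299]=D
cv2.imwrite('pics/final.png',im)
```

```text
tilt 0.516 az -5.4 ang err deg 0.7
base off glass 0.0439 lateral [0.0009 0.0001 0.0005]
shift [ 0.0039 -0.0004 -0.0009] pos [ 0.482  -0.0649  0.1512] toolx [ 0.491 -0.046 -0.87 ] j [-0.28 -0.06  2.37  0.28  0.33 -1.85] t 18.3167 F [-0.2 -0.4 -0.5]
jawyaw deg 76.9
```

View pics/final.png

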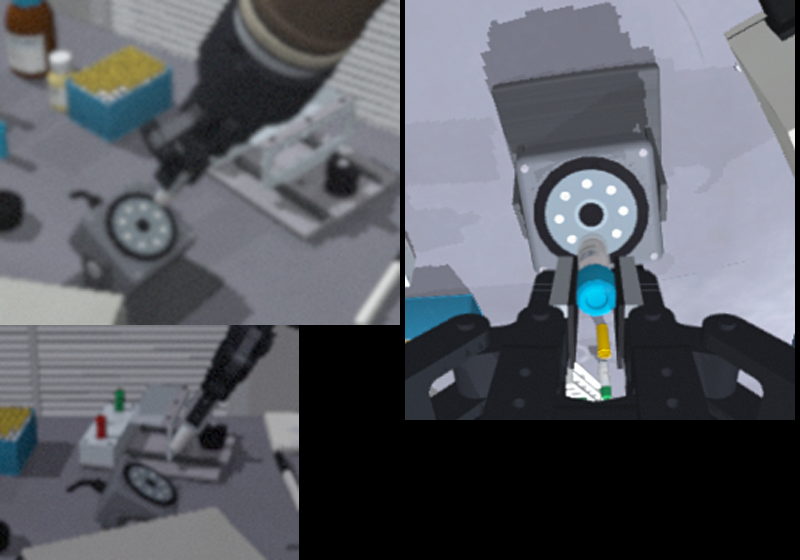

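The final view shows the vial in the fingers with its base toward the glass and clear of the reader. Red and green tubes stay in the wells and the retainer is back. I'll check the vial's in-hand pose against its predicted pixels.

Run:
```python
from h import *
p,R,_=pose();x=R[:,0];base=p+.0468*x;top=base-.047*x
def pf(c,X):
    q=c['R']@X+c['t'];th=np.arctan2(np.hypot(q[0],q[1]),q[2]);a=q[:2]/np.hypot(q[0],q[1])*th*c['fx'];return np.array([c['cx'],c['cy']])+a
w=load('wrist6.png');s=load('scene6.png');d=load('side6.png')
f=lambda q:((q-[130,60])*1.5+[405,0]).round(0)
print('wrist base',f(pf(w,base)),'top',f(pf(w,top)),'win',f(pf(w,C)))
print('scene base',(np.array(proj(s,base))-[170,120])*2.5,'win',(np.array(proj(s,C))-[170,120])*2.5)
k=299/140;print('side base',(np.array(proj(d,base))-[190,130])*k+[0,325],'win',(np.array(proj(d,C))-[190,130])*k+[0,325])
# wrist cyan cap ellipse bits
im=w['frame'];h=cv2.cvtColor(im,cv2.COLOR_RGB2HSV);m=cv2.inRange(h,(85,120,80),(105,255,255))
n,l,st,ce=cv2.connectedComponentsWithStats(m)
for i in range(1,n):
    if st[i][4]>200:print('cyan',f(ce[i]),f(st[i][:2]),st[i][2:4]*1.5)
crop=cv2.resize(im[205:275,220:300,::-1],None,fx=6,fy=6,interpolation=2)
e=cv2.resize(d['frame'][130:215,250:330,::-1],None,fx=4,fy=4,interpolation=2)
o=np.zeros((420,800,3),np.uint8);o[:,:480]=crop;o[:340,480:800]=e;cv2.imwrite('pics/fc.png',o)
```

```text
wrist base [592. 248.] top [591. 303.] win [591. 214.]
scene base [159.25600895 195.38600267] win [139.58320208 222.96521225]
side base [174.91515687 447.25226497] win [151.25441579 482.83492286]
cyan [595. 290.] [576. 264.] [40.5 52.5]
cyan [424. 314.] [382. 294.] [100.5  49.5]
```

View pics/fc.png

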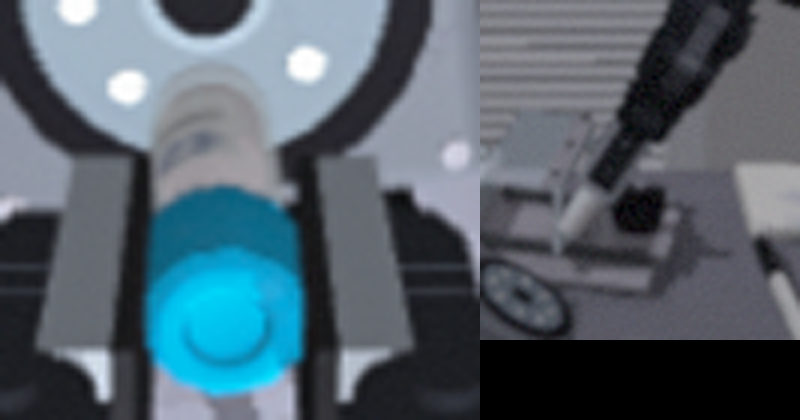

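Run:
```python
from h import *
rel();s=pose()[2];print(s['qvel'].round(3),s['opening']);print(env.sign_off());
```

```text
tilt 0.517 az -5.4 ang err deg 0.7
base off glass 0.0445 lateral [0.0006 0.0002 0.0004]
[-0.001 -0.007  0.006 -0.     0.    -0.001] 0.012219438503420178
the job is handed in; nothing more can be done
None
```

The job is handed in with the capped vial held steady in front of the reader window. The handover gave no verdict. The run took about 18.5 s of the 61 s allowed.

**What I did**
- **Knob and retainer:** I turned the knob about 1.46 rad anticlockwise to its stop, then drew the retainer back about 46 mm to its stop.
- **Vial:** After uncovering, the middle tube (blue cap on a clear body) proved to be the vial. I had first taken the red one for it. I gripped it by the cap and lifted it out.
- **Tilt:** The moves cannot pitch the tool. I pushed the arm repeatedly against its outer reach limit, high above the bench, until the tool leaned 30°. Then I brought the vial in along the window's axis.

**Last checks**
- **Position:** from the measured tool pose, the vial's base is about 44 mm off the glass and within 1 mm of the window's axis.
- **Angle:** the tool is 0.7° off the window's axis.
- **Stillness:** the joints were practically still at hand-in, the wrist force showed no contact, and the fingers were closed on the vial.
- **Pictures:** the final views show both open tubes in their wells, the retainer back and the vial clear of the reader.
- **Small disagreement:** in the wrist picture the cap top was about 2 mm from where I predicted it. That is a possible in-hand tilt of 2 to 3°, inside the 9° limit.
- **Not measured:** I did not re-measure the foam plug or the marker; the arm stayed well away from both.

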